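# Pass a printed collar through the go gauge

### The job

Check the printed flanged collar in the go gauge: with the fingertips, push it across the plate, through the narrow gap between the two fixed metal blocks, until it rests against the stop bar on the far side. Only slide it: never lift or tip it. Leave the motor, the small ring, the jar and the scraper where they are.

Things in the scene. Friction and masses are not known exactly. Their poses are not given: they have to be found in the camera images.
- part: The printed part, dark green plastic, about 0.11 kg, loose on the plate: a round flange 80 mm in diameter and 18 mm thick, topped by a coaxial open collar 50 mm in diameter (wall 4 mm); 44 mm tall in all. Origin: centre of the underside; z up. It starts 95 to 125 mm before the middle of the gap, on the side away from the stop bar, and up to 35 mm off the gap's centre line.
- gauge: The go gauge, fixed: a bronze-coloured plate 4 mm thick on the table, own x -185 to +145 mm, own y +-145 mm, with two aluminium blocks and a stop bar bolted on. Its place and heading differ each time. Origin: on the table surface under the middle of the gap; own x runs along the gap the way the part must go, towards the stop bar; z up.
- gauge_gap (a point): Middle of the gap between the two fixed blocks, on the plate's upper face (4 mm above the table). Gap 84 mm wide: 2 mm more on each side than the flange. The blocks cover gauge own y +42 to +82 and -42 to -82 mm, own x -20 to +20 mm, and rise 24 mm above the plate; their upright edges at the gap are rounded at 10 mm radius.
- gauge_stop (a point): Middle of the stop bar's near face, at the plate's upper face, 115 mm past the middle of the gap. The bar is fixed, 80 mm long across the gap's centre line, 12 mm thick, 20 mm tall above the plate. When the part touches it, the part's centre is 40 mm before this face and wholly past the blocks.
- motor: Bystander, loose: a stepper motor, 42 x 42 x 40 mm with a thin shaft on top reaching 62 mm, standing on the plate outside and a little before the block on the own +y side of the gauge. Origin: centre of the underside.
- ring: Bystander, loose: a small printed ring, 36 mm outer diameter, 14 mm tall, lying on the plate beyond the block on the own -y side of the gauge. Origin: centre of the underside.
- jar: Bystander, loose: a small closed jar 36 mm in diameter and 50 mm tall, standing on the plate beyond the block on the own +y side of the gauge. Origin: centre of the underside.
- scraper: Bystander, loose: a scraper 280 mm long with a wooden handle (own -x half) and a blade 65 mm wide (+x end), 20 mm tall, lying on the table to the robot's left of the gauge. Origin: middle of its length, on the table.
There are look-alikes about, which are no part of the job. There is more than one size of the part; the job needs the largest.

How it is judged:
By the outcome, as a careful person would: the job done as asked, in the order asked, and still so for the second after the job is handed in, with the robot touching nothing.
It also fails if it takes over 48 s, if anything falls off the work surface, if the arm or the gripper's body presses on something with over 40 N, if the wrist force passes 120 N, or if a joint passes its speed limit or range.

### The arm

A 6-joint arm with a two-finger parallel gripper is mounted at the origin on the work surface. World frame = base frame: x ahead of the robot, y to its left, z up, the work surface at z = 0. Lengths are in mm, angles in degrees, forces in N, time in s.
With the tool pointing down it reaches from about 300 to 850 mm from the base axis. Payload 4.2 kg.
Tool frame: the origin (TCP) lies on the centre line of the jaws, within the pads' length; the fingertips stand 11 mm ahead of it and the grasp point (between the pads) lies 8 mm behind it; z points along the fingers, y is the direction in which the jaws open and shut (so a half turn about z gives the same grasp; the last joint's range is limited). The gripper opens to 91 mm and grips with 3 to 60 N. Pads are 32 mm wide; open, the fingers measure 118 mm over their backs; the gripper's body (76 mm by 178 mm) begins 60 mm behind the grasp point.
Start: joints at [69.557, 18.312, 89.639, -0, 72.044, -1.146], TCP at [190.022, 542.71, 224.976] pointing down, gripper open.
Joint ranges: [-177.97, 177.97], [-48.28, 115.42], [12.27, 149.76], [-77.06, 257.06], [2.81, 150.46], [-146.56, 146.56]. Speed limits (degrees/s): [147.25, 147.25, 180, 180, 180, 180].

### API

Orientations are given as [roll, pitch, yaw] about the fixed x, y, z axes, in that order (R = Rz(yaw) Ry(pitch) Rx(roll)).
In Python, from workcell import env, grab_frame gives the robot as it stands. The module is installed in compiled form; this text tells all that it offers.
- The arm moves only by the tool arm_command, never from a script. Its argument "series" is one flat list of numbers, 6 for each row, row after row: the shift along the world's x, y, z each as a share of 400 mm, from -1 to 1, then the turn, a rotation vector about the world's x, y, z each as a share of 45 degrees, from -1 to 1. A call has 1 to 20 rows; each row shifts and turns the commanded pose from where the row before left it; what a row does not reach is not made up. A row lasts 1/12 s, in which the tool goes at most 41.7 mm and 7.16 degrees, less where a joint would pass 70% of its speed; a pose out of reach is approached as far as the arm can. A call with a number of a shift or a turn outside -1 to 1 is refused whole. A call with a gripper value outside its range is refused whole. "hand" is the opening, from 0 (shut) to 1 (fully open), set as the call begins (left out, the last holds). The fingers move at their own pace and stop on an object; "newtons" is the grip in N (left out, the last holds). Time passes only in rows, so rows that do not move let the fingers close. It gives the time, the measured TCP pose, the force and the opening at its end, in the units of the state.
- env.state(): the state, without advancing time (a new reading comes with each control period).
- grab_frame(name): name is "scene" or "top"; returns a dict with "frame" (420x560x3 uint8, red, green, blue), "intrinsics" (3x3 intrinsics, pixels), "R" (3x3) and "t" (3): a world point X has camera coordinates R X + t. Camera axes: x right, y down, z forward; pixel columns grow to the right and rows downward; lengths in mm; the calibration is good to about 2 mm. A picture is of the moment at which its call begins. There is no depth.
- env.job_done(): hands the job in, once; it reports no verdict.
The state is a dict: "time_s": time; "qpos": joint angles; "qvel": joint speeds; "effort": joint torques, N m; "ee_pos": TCP position; "ee_rot": TCP orientation; "force": force on the tool from outside, world axes, zero at the start; "torque": the same for the moment, N m; "gripper_width": finger opening in mm.
Only numpy, scipy, OpenCV 4.12 (cv2) and the standard library are available. Lean on these libraries where they do the work, as an engineer would, in place of code of your own. Each camera call takes 0.05 s, during which the arm holds its last target.

## Working session

There is one attempt and no reset: what is moved stays moved. The work goes in short steps, Python scripts to look and compute and a tool call to move; the robot and the scene stay as the last step left them, time stands still between calls to the robot, and variables do not carry over. Pictures are saved under pics/ and viewed, and the job is handed in when it is done.

Besides the shell and the picture viewer there is one more tool, called after "Request:" as name(argument=value, ...) on one line, values as JSON. arm_command: Moves the arm, as the interface text tells. Shift numbers are shares of 400 mm and turn numbers shares of 45 degrees, none past 1 either way. Its arguments: {"type":"object","properties":{"series":{"type":"array"},"hand":{"type":"number"},"newtons":{"type":"number"}},"required":["series"]}

```bash
mkdir -p pics
python3 - <<'E'
from workcell import env, grab_frame
import cv2,json
print(env.state())
for n in("scene","top"):
    f=grab_frame(n); cv2.imwrite(f"pics/{n}0.png",f["frame"][:,:,::-1]); print(n,f["intrinsics"],f["R"],f["t"])
E
```

```text
{'time_s': 0.0, 'qpos': array([ 6.95567191e+01,  1.83513584e+01,  8.97073887e+01, -5.60982849e-04,
        7.20427382e+01, -1.14735412e+00]), 'qvel': array([-0.06652183, -0.05118205, -0.04905669,  0.00799409,  0.16256564,
       -0.0033901 ]), 'effort': array([-4.76628029e-04, -4.12468493e+01, -2.31972635e+01,  7.26520875e-02,
        4.56965121e-02, -1.39092663e-04]), 'ee_pos': array([189.85202605, 542.23499593, 224.11643386]), 'ee_rot': array([-1.79898524e+02, -1.49887708e-03,  1.60704245e+02]), 'force': array([-0.54198293, -0.59133183,  0.0944117 ]), 'torque': array([-0.03699083, -0.0084576 , -0.0092351 ]), 'gripper_width': 91.02278434132494}
scene [[403.95357281   0.         282.6626728 ]
 [  0.         403.95357281 209.82792223]
 [  0.           0.           1.        ]] [[ 0.60188103  0.79841577  0.01647674]
 [ 0.58826249 -0.42931583 -0.68529932]
 [-0.54008006  0.42216131 -0.7280751 ]] [-397.08848847 -250.58279729 1178.21787845]
top [[403.06287382   0.         283.82437859]
 [  0.         403.06287382 208.60738658]
 [  0.           0.           1.        ]] [[-0.00408193 -0.9999862   0.00330733]
 [-0.98760054  0.00351229 -0.1569485 ]
 [ 0.15693472 -0.00390697 -0.98760125]] [ 67.95065808 555.54101178 969.80050999]
```

View pics/scene0.png

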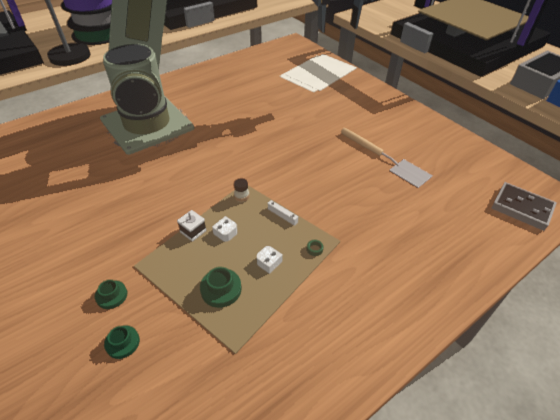

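View pics/top0.png

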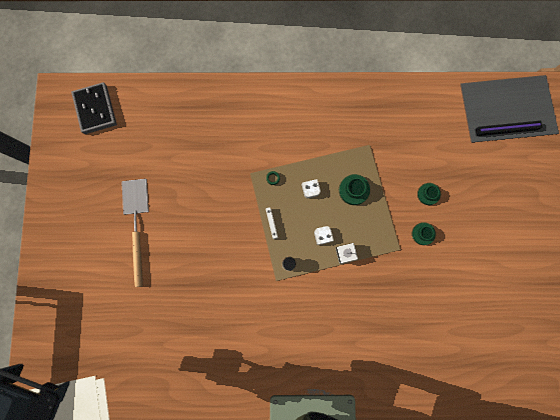

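The top view shows the large green part at about (355,189). The blocks are at (311,188) and (323,235), the stop bar at (272,223), the motor at (347,253), the jar at (289,264) and the ring at (274,178). Next I'll measure these in world coordinates.

```bash
cat > h.py <<'E'
import numpy as np,cv2
from workcell import env, grab_frame
def cast(f,uv,z):
    uv=np.atleast_2d(np.array(uv,float)); K,R,t=f["intrinsics"],f["R"],np.array(f["t"]).ravel()
    d=np.c_[uv,np.ones(len(uv))]@np.linalg.inv(K).T@R; c=-R.T@t
    return c+d*((z-c[2])/d[:,2])[:,None]
def proj(f,X):
    p=np.atleast_2d(X)@f["R"].T+np.array(f["t"]).ravel(); p=p@f["intrinsics"].T
    return p[:,:2]/p[:,2:]
E
python3 - <<'E'
from h import *
for n in("top","scene"):
    f=grab_frame(n); im=f["frame"][:,:,::-1].copy(); hsv=cv2.cvtColor(im,cv2.COLOR_BGR2HSV)
    probe={"top":[(340,160),(300,260),(355,189),(311,186),(272,223),(290,100)],"scene":[(240,225),(170,270),(220,290),(269,257)]}[n]
    print(n,[(p,hsv[p[1],p[0]].tolist()) for p in probe])
    x0,y0=(235,130) if n=="top" else (120,165); w,h=(180,165) if n=="top" else (235,195)
    c=cv2.resize(im[y0:y0+h,x0:x0+w],None,fx=3.4,fy=3.4,interpolation=cv2.INTER_CUBIC)
    cv2.imwrite(f"pics/{n}_crop.png",c[:600])
E
```

```text
top [((340, 160), [19, 111, 133]), ((300, 260), [18, 103, 74]), ((355, 189), [74, 127, 44]), ((311, 186), [100, 3, 248]), ((272, 223), [21, 8, 238]), ((290, 100), [12, 155, 171])]
scene [((240, 225), [18, 97, 155]), ((170, 270), [19, 99, 154]), ((220, 290), [45, 74, 55]), ((269, 257), [21, 8, 220])]
```

View pics/top_crop.png

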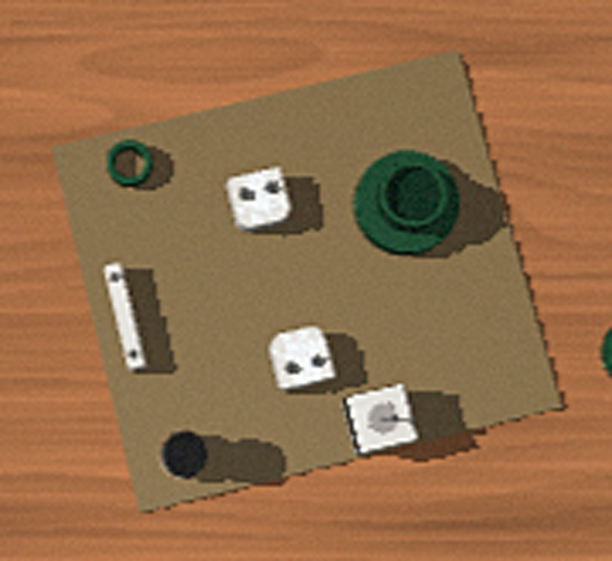

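View pics/scene_crop.png

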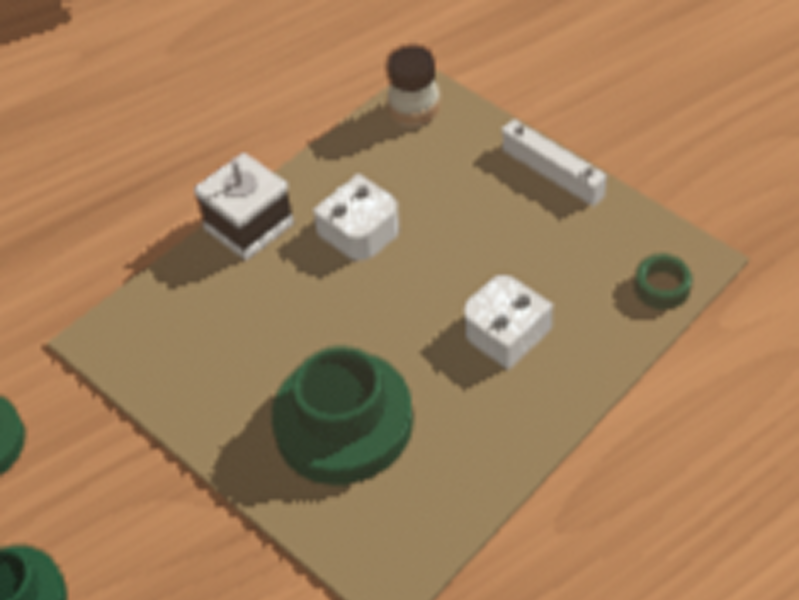

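```bash
cat > m.py <<'E'
from h import *
def fitg(Q):  # corners in order own (145,-145),(-185,-145),(-185,145),(145,145)
    O=np.array([(145,-145),(-185,-145),(-185,145),(145,145)],float)
    a=O-O.mean(0); b=Q-Q.mean(0)
    th=np.arctan2((a[:,0]*b[:,1]-a[:,1]*b[:,0]).sum(),(a*b).sum())
    R=np.array([[np.cos(th),-np.sin(th)],[np.sin(th),np.cos(th)]])
    return th,Q.mean(0)-R@O.mean(0),R,(Q-(Q.mean(0)+a@R.T))
if __name__=="__main__":
    f=grab_frame("top");F=f["frame"]
    Q=cast(f,np.array([(53,149),(462,54),(563,406),(145,513)])/3.4+[235-.35,130-.35],4)[:,:2]
    th,o,R,res=fitg(Q); print("corners",np.degrees(th),o,res.round(1).tolist())
    hsv=cv2.cvtColor(F,cv2.COLOR_RGB2HSV)
    w=cv2.inRange(hsv,(0,0,150),(180,45,255)); w[:, :240]=0;w[:,410:]=0;w[:140]=0;w[290:]=0
    n,l,s,c=cv2.connectedComponentsWithStats(w)
    for i in range(1,n):
        if s[i,4]>30:
            for z in (28,24,44):
                p=cast(f,c[i],z)[0,:2]; print(s[i],z,p.round(1),"own",(R.T@(p-o)).round(1))
    g=cv2.inRange(hsv,(45,60,0),(95,255,255));
    n,l,s,c=cv2.connectedComponentsWithStats(g)
    for i in range(1,n):
        if s[i,4]>100: print("green",s[i],c[i])
    for nm in("top","scene"):
        f2=grab_frame(nm); h2=cv2.cvtColor(f2["frame"],cv2.COLOR_RGB2HSV)
        g=cv2.inRange(h2,(45,60,0),(95,255,255)); cs,_=cv2.findContours(g,cv2.RETR_EXTERNAL,cv2.CHAIN_APPROX_NONE)
        cc=[k for k in cs if cv2.contourArea(k)>600]
        for k in cc: 
            P=cast(f2,k[:,0,:],22)[:,:2]; print(nm,cv2.contourArea(k),cv2.boundingRect(k), "minCircle@22",cv2.minEnclosingCircle(P.astype(np.float32)),"own",(R.T@(np.array(cv2.minEnclosingCircle(P.astype(np.float32))[0])-o)).round(1))
E
python3 m.py
```

```text
corners 103.70765398693449 [550.74311497 -21.60111013] [[-0.5, 0.7], [-2.8, -0.7], [1.8, 1.9], [1.5, -1.9]]
[301 179  19  18 220] 28 [611.6  -3.1] own [  3.6 -63.5]
[301 179  19  18 220] 24 [612.4  -3.4] own [  3.1 -64.2]
[301 179  19  18 220] 44 [608.2  -2. ] own [  5.5 -60.5]
[266 207  12  32 147] 28 [522.3  98. ] own [122.9  -0.7]
[266 207  12  32 147] 24 [522.8  98.1] own [122.9  -1.2]
[266 207  12  32 147] 44 [520.4  97.6] own [123.    1.3]
[314 226  19  18 235] 28 [491.5 -32.4] own [ 3.5 60.1]
[314 226  19  18 235] 24 [491.9 -32.8] own [ 3.  59.8]
[314 226  19  18 235] 44 [490.1 -30.8] own [ 5.4 61.1]
[337 243  21  20 271] 28 [446.  -91.5] own [-43.1 118.3]
[337 243  21  20 271] 24 [446.2 -92.2] own [-43.8 118.3]
[337 243  21  20 271] 44 [445.2 -89. ] own [-40.5 118.5]
green [339 174  31  31 740] [354.16891892 189.18108108]
green [418 183  23  22 390] [428.73846154 193.59487179]
green [412 223  23  22 406] [423.43842365 233.46305419]
top 699.0 (339, 174, 31, 31) minCircle@22 ((609.5787353515625, -117.47723388671875), 40.949771881103516) own [-107.1  -34.4]
scene 814.5 (105, 326, 34, 33) minCircle@22 ((609.5715942382812, -313.58807373046875), 30.94367027282715) own [-297.6   12. ]
scene 642.0 (96, 280, 31, 29) minCircle@22 ((506.06494140625, -293.3681640625), 32.732078552246094) own [-253.4  107.8]
scene 1186.0 (201, 267, 40, 40) minCircle@22 ((614.6299438476562, -118.23968505859375), 44.61870193481445) own [-109.   -39.2]
```

```bash
cat > m2.py <<'E'
from m import *
def plate(n,approx):
    f=grab_frame(n); hsv=cv2.cvtColor(f["frame"],cv2.COLOR_RGB2HSV)
    g=cv2.GaussianBlur(hsv,(0,0),0.8)
    # hue/sat: plate S~100-111,H18-19 ; wood H12,S155
    m=((g[:,:,0]>=15)&(g[:,:,0]<=26)&(g[:,:,1]<132)).astype(np.uint8)*255
    A=np.array(approx,float); L=[]
    for i in range(4):
        p,q=A[i],A[(i+1)%4]; d=q-p; Ln=np.hypot(*d); d/=Ln; nrm=np.array([-d[1],d[0]])
        if nrm@(A.mean(0)-p)<0: nrm=-nrm
        pts=[]
        for s in np.arange(8,Ln-8,1):
            prev=None
            ts=np.arange(-5,6,.25); P=p+d*s+ts[:,None]*nrm
            v=cv2.remap(m,P[:,0].astype(np.float32)[None],P[:,1].astype(np.float32)[None],cv2.INTER_LINEAR)[0]
            k=np.where((v>127))[0]
            if len(k) and k[0]>0 and (v[k[0]:k[0]+8]>127).all(): pts.append(P[k[0]])
        pts=np.array(pts)
        # world line with outlier rejection
        W=cast(f,pts,4)[:,:2].astype(np.float32)
        vx,vy,x,y=cv2.fitLine(W,cv2.DIST_WELSCH,0,.01,.01).ravel()
        r=(W-[x,y])@np.array([-vy,vx]); print(n,i,len(pts),"rms",np.median(abs(r)).round(2),"ang",np.degrees(np.arctan2(vy,vx)).round(2))
        L.append((np.array([x,y]),np.array([vx,vy])))
    Q=[]
    for i in range(4):
        a,da=L[i-1]; b,db=L[i]; t=np.linalg.solve(np.c_[da,-db],b-a)[0]; Q.append(a+t*da)
    th,o,R,res=fitg(np.array(Q)); print(n,"th",np.degrees(th).round(2),"o",o.round(1),"res",res.round(1).tolist())
    return f,th,o,R
if __name__=="__main__":
    a=plate("top",np.array([(53,149),(462,54),(563,406),(145,513)])/3.4+[235-.35,130-.35])
    f=grab_frame("scene"); th,o,R=a[1:]
    X=np.array([(145,-145),(-185,-145),(-185,145),(145,145)])@R.T+o
    b=plate("scene",proj(f,np.c_[X,np.full(4,4.)]))
    # block tops: annotate
    for f,th,o,R,n,box in((*a,"top",(290,165,60,95)),(*b,"scene",(195,210,105,90))):
        im=f["frame"][:,:,::-1]; S=6
        x,y,w,h=box; c=cv2.resize(im[y:y+h,x:x+w],None,fx=S,fy=S,interpolation=cv2.INTER_CUBIC)
        for sg in(1,-1):
            P=np.array([(-20,42*sg),(20,42*sg),(20,82*sg),(-20,82*sg)])@R.T+o
            p=(proj(f,np.c_[P,np.full(4,28.)])-[x,y]+.5)*S
            cv2.polylines(c,[p.astype(int)],True,(0,0,255),1)
        cv2.imwrite(f"pics/{n}_blk.png",c)
E
python3 m2.py
```

```text
top 0 108 rms 0.59 ang -76.4
top 1 92 rms 0.52 ang 13.7
top 2 106 rms 0.52 ang -76.16
top 3 95 rms 0.5 ang 13.69
top th 103.71 o [551.7 -19.4] res [[0.2, 0.1], [-0.4, -0.2], [0.5, 0.0], [-0.3, 0.1]]
scene 0 138 rms 0.48 ang -76.42
scene 1 119 rms 0.39 ang 13.67
scene 2 109 rms 1.17 ang -76.55
scene 3 97 rms 0.63 ang 13.6
scene th 103.57 o [554.1 -17.6] res [[0.5, 1.3], [1.1, -0.6], [-0.9, -1.6], [-0.7, 0.8]]
```

View pics/top_blk.png

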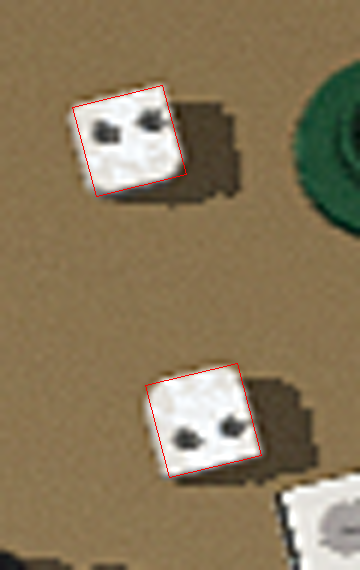

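View pics/scene_blk.png

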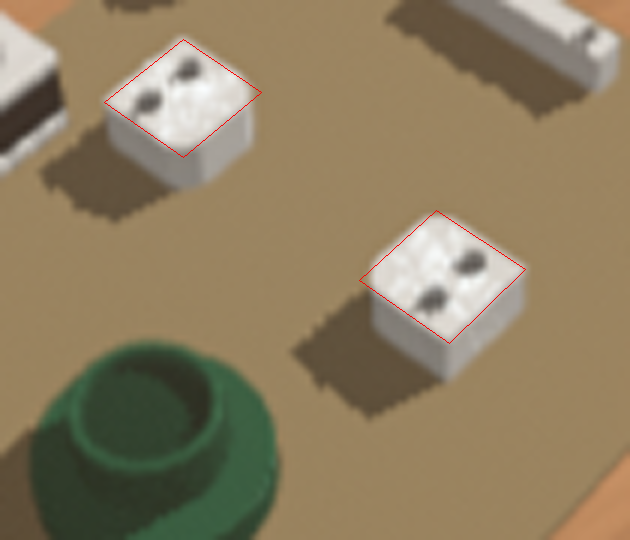

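```bash
cat > plan.py <<'E'
import numpy as np
o=np.array([552.9,-18.5]); th=103.65; D=52.7
def rot(a): a=np.radians(a); return np.array([[np.cos(a),-np.sin(a)],[np.sin(a),np.cos(a)]])
def tcp(part,phi,back=0): return o+rot(th)@(np.array(part,float)-rot(phi)@[D+back,0]), th+phi
def own(p): return rot(th).T@(np.array(p)-o)
E
python3 - <<'E'
from plan import *
for a in [((-107,-35),36,22),((-107,-35),36,0),((-58,0),36),((-58,0),0),((0,0),0),((75,0),0)]: print(a,[x.round(1) if hasattr(x,'round') else x for x in tcp(*a)])
E
```

```text
((-107, -35), 36, 22) [array([ 669.1, -162.6]), 139.65]
((-107, -35), 36, 0) [array([ 652.3, -148.3]), 139.65]
((-58, 0), 36) [array([ 606.8, -109. ]), 139.65]
((-58, 0), 0) [array([ 579. , -126.1]), 103.65]
((0, 0), 0) [array([565.3, -69.7]), 103.65]
((75, 0), 0) [array([547.6,   3.2]), 103.65]
```

Request:
arm_command(series=[0.055,-0.08,0,0,0,-0.023,0.055,-0.08,0,0,0,-0.023,0.055,-0.08,0,0,0,-0.023,0.055,-0.08,0,0,0,-0.023,0.055,-0.08,0,0,0,-0.023,0.055,-0.08,0,0,0,-0.023,0.055,-0.08,0,0,0,-0.023,0.055,-0.08,0,0,0,-0.023,0.055,-0.08,0,0,0,-0.023,0.055,-0.08,0,0,0,-0.023,0.055,-0.08,0,0,0,-0.023,0.055,-0.08,0,0,0,-0.023,0.055,-0.08,0,0,0,-0.023,0.055,-0.08,0,0,0,-0.023,0.055,-0.08,0,0,0,-0.023,0.055,-0.08,0,0,0,-0.023,0.055,-0.08,0,0,0,-0.023,0.055,-0.08,0,0,0,-0.023,0.055,-0.08,0,0,0,-0.023,0.055,-0.08,0,0,0,-0.023], hand=0.35, newtons=20)

```text
time_s: 2.17
ee_pos: [630.8, -99.1, 225.0]
ee_rot: [180.0, 0.0, 139.9]
force: [0.9, 0.8, -0.2]
gripper_width: 32.0
```

Request:
arm_command(series=[0.0325,-0.0545,0,0,0,0,0.0325,-0.0545,0,0,0,0,0.0325,-0.0545,0,0,0,0,0,0,-0.1,0,0,0,0,0,-0.1,0,0,0,0,0,-0.1,0,0,0,0,0,-0.1,0,0,0,0,0,-0.05,0,0,0,0,0,0,0,0,0,0,0,0,0,0,0])

```text
time_s: 3.0
ee_pos: [668.7, -162.6, 44.2]
ee_rot: [-180.0, -0.1, 140.0]
force: [1.1, 0.0, 1.2]
gripper_width: 31.5
```

```bash
cat > look.py <<'E'
import sys
from h import *
t=sys.argv[1]
s=env.state(); print(s["time_s"],s["ee_pos"].round(1),s["ee_rot"].round(1),s["force"].round(1),s["gripper_width"])
ims=[]
for n,(x,y,w,h) in (("top",(235,130,200,165)),("scene",(120,165,200,165))):
    f=grab_frame(n); np.save(f"pics/{n}_{t}.npy",f,allow_pickle=True)
    ims.append(cv2.resize(f["frame"][y:y+h,x:x+w,::-1],None,fx=2,fy=3 if 0 else 2,interpolation=cv2.INTER_CUBIC))
cv2.imwrite(f"pics/look_{t}.png",np.hstack(ims))
E
python3 look.py a
```

```text
3.0 [ 668.7 -162.6   44.2] [-1.8e+02 -1.0e-01  1.4e+02] [1.1 0.  1.2] 31.517266829034966
```

View pics/look_a.png

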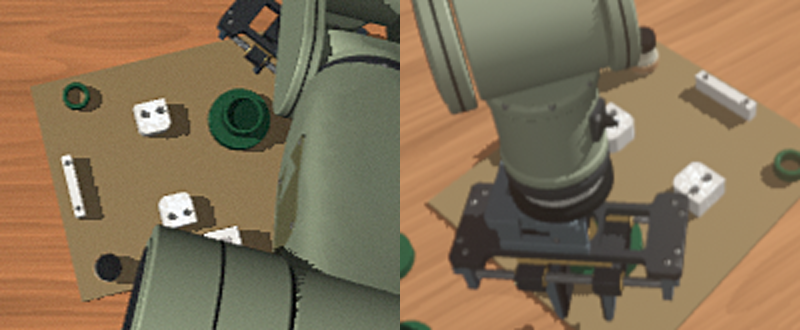

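The top view shows the part untouched at its starting place with the fingers behind it, and the scene view shows the fingers clear. I'll go down and start the push.

Request:
arm_command(series=[0,0,-0.03,0,0,0,0,0,-0.03,0,0,0,0,0,0,0,0,0,-0.0111,0.0096,0,0,0,0,-0.0111,0.0096,0,0,0,0,-0.0111,0.0096,0,0,0,0,-0.0111,0.0096,0,0,0,0,-0.0111,0.0096,0,0,0,0,-0.0111,0.0096,0,0,0,0,-0.0111,0.0096,0,0,0,0,-0.0111,0.0096,0,0,0,0,0,0,0,0,0,0])

```text
time_s: 4.1
ee_pos: [632.3, -131.0, 21.1]
ee_rot: [-180.0, -0.1, 140.0]
force: [-0.6, 0.4, -0.2]
gripper_width: 31.9
```

```bash
python3 look.py b
```

```text
4.1 [ 632.3 -131.    21.1] [-1.8e+02 -1.0e-01  1.4e+02] [-0.6  0.4 -0.2] 31.8559319327462
```

View pics/look_b.png

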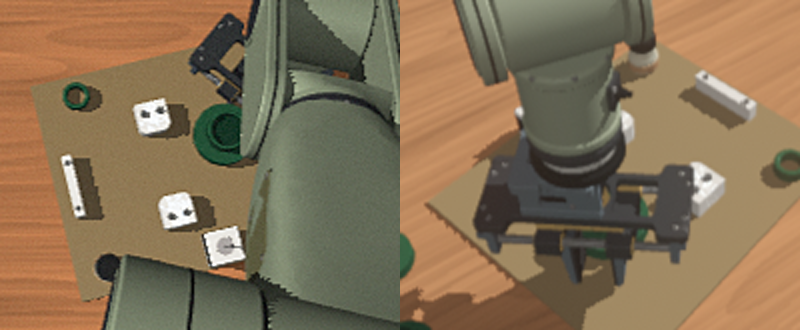

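```bash
cat > part.py <<'E'
import sys
from h import *
from plan import *
from scipy.optimize import least_squares
def part(f,guess,z=22,half=None,dirs=None):
    # outer flange arc, radius 40, from green mask contour facing the own +x/-y side that is visible
    h=cv2.cvtColor(f["frame"],cv2.COLOR_RGB2HSV); g=cv2.inRange(h,(45,60,0),(95,255,255))
    cs,_=cv2.findContours(g,cv2.RETR_EXTERNAL,cv2.CHAIN_APPROX_NONE)
    P=np.vstack([c[:,0] for c in cs if cv2.contourArea(c)>20]).astype(float)
    W=cast(f,P,z)[:,:2]; c=np.array(guess,float)
    for _ in range(4):
        d=np.hypot(*(W-c).T); k=abs(d-40)<7
        c=least_squares(lambda p:np.hypot(*(W[k]-p).T)-40,c,loss="soft_l1").x
    d=np.hypot(*(W-c).T); k=abs(d-40)<4
    a=np.degrees(np.arctan2(*(W[k]-c).T[::-1]))
    return c,k.sum(),np.hypot(*(W[k]-c).T).std(),np.histogram(a,12,(-180,180))[0]
if __name__=="__main__":
    t=sys.argv[1]; s=env.state(); e=s["ee_pos"][:2]; yaw=s["ee_rot"][2]
    ex=e+rot(yaw)@[D,0]; print("cradle centre",ex.round(1),"own",own(ex).round(1))
    for n in("top","scene"):
        f=np.load(f"pics/{n}_{t}.npy",allow_pickle=True).item()
        r=part(f,ex); print(n,r[0].round(1),"own",own(r[0]).round(1),r[1:])
E
python3 part.py b; python3 part.py a
```

```text
cradle centre [592.9 -97.8] own [-86.5 -20.1]
top [589.7 -97.8] own [-85.8 -17. ] (np.int64(62), np.float64(0.9279617200559801), array([7, 2, 0, 0, 2, 8, 7, 7, 7, 8, 6, 8]))
scene [602.5 -95.4] own [-86.4 -30.1] (np.int64(17), np.float64(1.8569128616935235), array([0, 0, 0, 9, 8, 0, 0, 0, 0, 0, 0, 0]))
cradle centre [592.9 -97.8] own [-86.5 -20.1]
top [ 609.9 -116.6] own [-108.8  -32.3] (np.int64(85), np.float64(1.0216094504507236), array([8, 6, 8, 7, 7, 8, 7, 6, 7, 7, 6, 8]))
scene [ 605.6 -117.3] own [-108.4  -27.9] (np.int64(38), np.float64(2.247248855857337), array([ 0,  0,  0,  6, 16,  0,  1,  9,  6,  0,  0,  0]))
```

Run:
```python
from plan import *
p=[tcp((-58,0),f)[0] for f in range(36,-1,-6)]
print((np.diff(p,axis=0)/400).round(4))
```

```text
[[-0.0095 -0.01  ]
 [-0.0105 -0.009 ]
 [-0.0113 -0.0078]
 [-0.0121 -0.0066]
 [-0.0127 -0.0053]
 [-0.0132 -0.004 ]]
```

Request:
arm_command(series=[-0.0111,0.0096,0,0,0,0,-0.0111,0.0096,0,0,0,0,-0.0111,0.0096,0,0,0,0,-0.0111,0.0096,0,0,0,0,-0.0111,0.0096,0,0,0,0,-0.0111,0.0096,0,0,0,0,0,0,0,0,0,0])

```text
time_s: 4.78
ee_pos: [605.3, -107.9, 20.8]
ee_rot: [-180.0, -0.1, 140.0]
force: [-1.1, -0.2, -0.5]
gripper_width: 31.7
```

Request:
arm_command(series=[-0.0095,-0.01,0,0,0,-0.133,-0.0105,-0.009,0,0,0,-0.133,-0.0113,-0.0078,0,0,0,-0.133,-0.0121,-0.0066,0,0,0,-0.133,-0.0127,-0.0053,0,0,0,-0.133,-0.0132,-0.004,0,0,0,-0.14,0,0,0,0,0,0])

```text
time_s: 5.37
ee_pos: [577.8, -126.0, 20.7]
ee_rot: [-179.9, -0.1, 103.6]
force: [0.0, 0.6, 0.2]
gripper_width: 31.8
```

```bash
python3 look.py c; python3 part.py c
```

```text
5.3667 [ 577.8 -126.    20.7] [-1.799e+02 -1.000e-01  1.036e+02] [0.  0.6 0.2] 31.789242137279835
cradle centre [566.4 -74.8] own [-57.9   0.2]
top [563.2 -73.7] own [-56.   3.] (np.int64(80), np.float64(0.930120851852187), array([8, 5, 2, 7, 7, 8, 7, 7, 7, 8, 6, 8]))
scene [566.4 -74.8] own [-57.9   0.2] (np.int64(0), np.float64(nan), array([0, 0, 0, 0, 0, 0, 0, 0, 0, 0, 0, 0]))
  ret = _var(a, axis=axis, dtype=dtype, out=out, ddof=ddof,
  arrmean = um.true_divide(arrmean, div, out=arrmean,
  ret = ret.dtype.type(ret / rcount)
```

View pics/look_c.png

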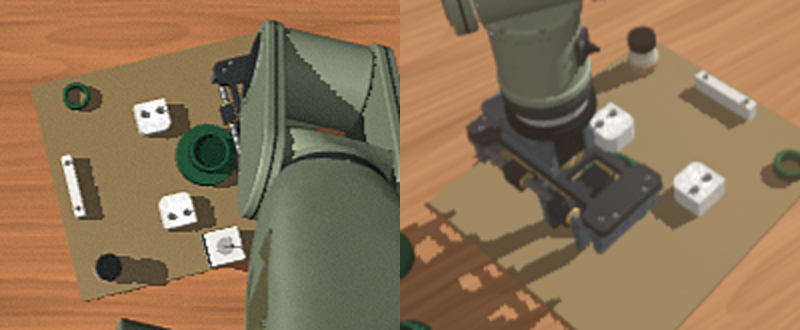

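```bash
cat > part2.py <<'E'
import sys
from part import *
def part2(f,c):
    h=cv2.cvtColor(f["frame"],cv2.COLOR_RGB2HSV); g=cv2.inRange(h,(45,60,0),(95,255,255))
    cs,_=cv2.findContours(g,cv2.RETR_EXTERNAL,cv2.CHAIN_APPROX_NONE)
    P=np.vstack([k[:,0] for k in cs if cv2.contourArea(k)>20]).astype(float)
    T=cast(f,P,22)[:,:2]; B=cast(f,P,4)[:,:2]; C=(-f["R"].T@np.array(f["t"]).ravel())[:2]
    r=38.8
    for _ in range(6):
        near=((T-c)@(C-c))>r*40  # camera side of the top circle's tangent
        near=((T-c)/np.hypot(*(T-c).T)[:,None]*(C-T)).sum(1)>0
        W=np.where(near[:,None],B,T); d=np.hypot(*(W-c).T); k=abs(d-39)<4
        s=least_squares(lambda p:np.hypot(*(W[k]-p[:2]).T)-p[2],[*c,r],loss="soft_l1").x; c,r=s[:2],s[2]
    return c,r,k.sum()
f=np.load(f"pics/top_{sys.argv[1]}.npy",allow_pickle=True).item()
c,r,k=part2(f,np.array([float(sys.argv[2]),float(sys.argv[3])]))
ot=np.array([551.7,-19.4]); print(c.round(1),r,k,"own in top frame",(rot(103.65).T@(c-ot)).round(2))
E
python3 part2.py c 564 -74; python3 part2.py b 591 -97; python3 part2.py a 610 -117
```

```text
[564.3 -74.6] 38.032878122671654 80 own in top frame [-56.58   0.78]
[591.4 -98.2] 37.990325617968935 62 own in top frame [-85.92 -20.01]
[ 611.3 -118.1] 37.8754654871968 85 own in top frame [-109.99  -34.6 ]
```

Request:
arm_command(series=[-0.00225,0.00975,0,0,0,0,-0.00225,0.00975,0,0,0,0,-0.00225,0.00975,0,0,0,0,-0.00225,0.00975,0,0,0,0,-0.00225,0.00975,0,0,0,0,-0.00225,0.00975,0,0,0,0,-0.00225,0.00975,0,0,0,0,-0.00225,0.00975,0,0,0,0,0,0,0,0,0,0])

```text
time_s: 6.22
ee_pos: [571.6, -93.9, 20.9]
ee_rot: [-180.0, -0.0, 103.8]
force: [0.5, -0.4, -0.9]
gripper_width: 31.7
```

```bash
python3 look.py d; python3 part2.py d 556 -43
```

```text
6.2167 [571.6 -93.9  20.9] [-180.    -0.   103.8] [ 0.5 -0.4 -0.9] 31.736022470138035
[558.8 -43.5] 37.91989465227236 70 own in top frame [-25.06  -1.17]
```

View pics/look_d.png

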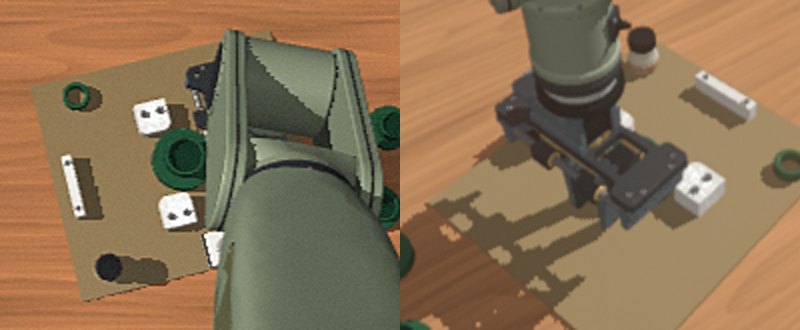

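Run:
```python
from h import *
f=np.load("pics/top_d.npy",allow_pickle=True).item()
cv2.imwrite("pics/d_zoom.png",cv2.resize(f["frame"][170:250,290:370,::-1],None,fx=7,fy=7,interpolation=cv2.INTER_CUBIC))
```

```text
(no output)
```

View pics/d_zoom.png

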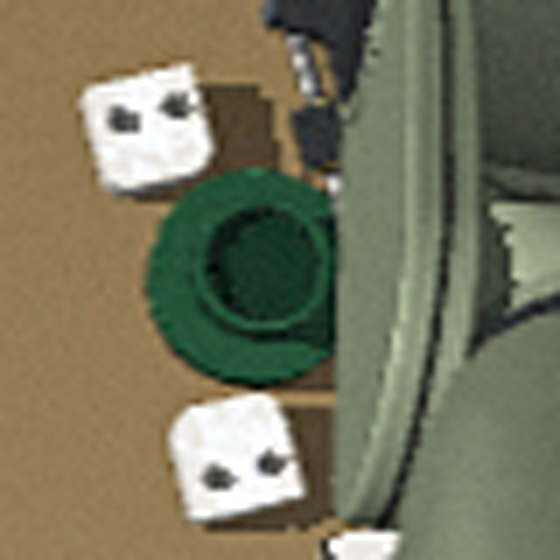

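The zoom shows the flange edge entering the gap with about equal slack to both blocks. I'll go on slowly and watch the force.

Request:
arm_command(series=[-0.0018,0.0073,0,0,0,0,-0.0018,0.0073,0,0,0,0,-0.0018,0.0073,0,0,0,0,-0.0018,0.0073,0,0,0,0,-0.0018,0.0073,0,0,0,0,-0.0018,0.0073,0,0,0,0,-0.0018,0.0073,0,0,0,0,-0.0018,0.0073,0,0,0,0])

```text
time_s: 6.98
ee_pos: [566.1, -71.1, 21.0]
ee_rot: [180.0, -0.0, 103.8]
force: [1.0, -0.9, 0.2]
gripper_width: 31.6
```

```bash
python3 look.py e; python3 part2.py e 553 -20;  python3 - <<'E'
from h import *
f=np.load("pics/top_e.npy",allow_pickle=True).item()
cv2.imwrite("pics/e_zoom.png",cv2.resize(f["frame"][170:250,290:370,::-1],None,fx=7,fy=7,interpolation=cv2.INTER_CUBIC))
E
```

```text
6.9833 [566.1 -71.1  21. ] [180.   -0.  103.8] [ 1.  -0.9  0.2] 31.55266346792164
[553.4 -21.4] 37.910162762251375 62 own in top frame [-2.32 -1.18]
```

View pics/e_zoom.png

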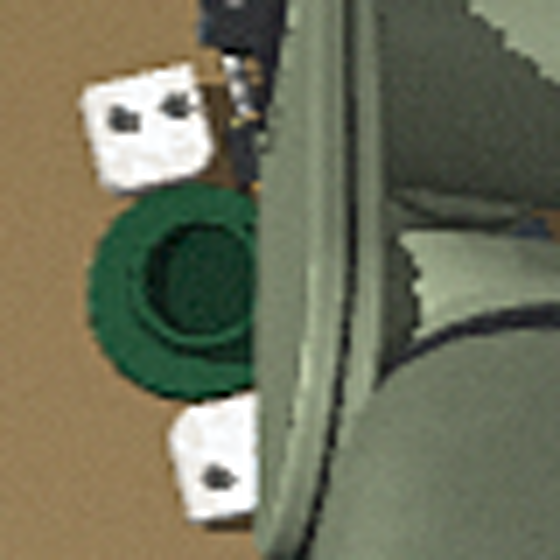

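Request:
arm_command(series=[-0.0024,0.0097,0,0,0,0,-0.0024,0.0097,0,0,0,0,-0.0024,0.0097,0,0,0,0,-0.0024,0.0097,0,0,0,0,-0.0024,0.0097,0,0,0,0,-0.0024,0.0097,0,0,0,0,-0.0024,0.0097,0,0,0,0,-0.0024,0.0097,0,0,0,0,-0.0024,0.0097,0,0,0,0])

```text
time_s: 7.83
ee_pos: [557.4, -36.1, 21.0]
ee_rot: [180.0, -0.0, 103.8]
force: [0.6, -1.3, -0.2]
gripper_width: 31.9
```

Request:
arm_command(series=[-0.0024,0.0097,0,0,0,0,-0.0024,0.0097,0,0,0,0,-0.0024,0.0097,0,0,0,0,-0.0024,0.0097,0,0,0,0,-0.0024,0.0097,0,0,0,0,-0.0024,0.0097,0,0,0,0,-0.0024,0.0097,0,0,0,0,0,0,0,0,0,0])

```text
time_s: 8.5
ee_pos: [550.5, -8.5, 20.9]
ee_rot: [-180.0, -0.0, 103.8]
force: [-0.7, -1.0, -0.0]
gripper_width: 31.8
```

```bash
python3 look.py f; python3 part2.py f 537 43;  python3 - <<'E'
from h import *
f=np.load("pics/top_f.npy",allow_pickle=True).item()
cv2.imwrite("pics/f_zoom.png",cv2.resize(f["frame"][165:265,250:350,::-1],None,fx=6,fy=6,interpolation=cv2.INTER_CUBIC))
E
```

```text
8.5 [550.5  -8.5  20.9] [-180.    -0.   103.8] [-0.7 -1.  -0. ] 31.84161728824541
[537.6  43.8] 37.209753562312606 46 own in top frame [64.77 -1.22]
```

View pics/f_zoom.png

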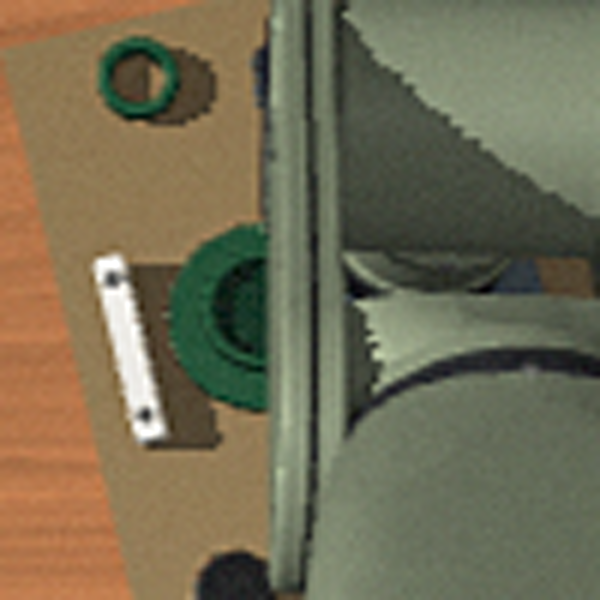

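Request:
arm_command(series=[-0.0012,0.0049,0,0,0,0,-0.0012,0.0049,0,0,0,0,-0.0012,0.0049,0,0,0,0,-0.0012,0.0049,0,0,0,0,0,0,0,0,0,0])

```text
time_s: 9.02
ee_pos: [548.8, -1.2, 21.0]
ee_rot: [180.0, -0.0, 103.8]
force: [0.1, -0.3, 0.5]
gripper_width: 32.5
```

Request:
arm_command(series=[-0.0006,0.0025,0,0,0,0,-0.0006,0.0025,0,0,0,0,0,0,0,0,0,0])

```text
time_s: 9.27
ee_pos: [548.4, 0.6, 21.0]
ee_rot: [180.0, -0.0, 103.8]
force: [0.2, 0.6, 1.2]
gripper_width: 32.2
```

Request:
arm_command(series=[-0.0006,0.0025,0,0,0,0,0,0,0,0,0,0])

```text
time_s: 9.43
ee_pos: [548.2, 1.6, 21.0]
ee_rot: [180.0, -0.0, 103.8]
force: [0.2, -0.4, -0.9]
gripper_width: 31.8
```

```bash
python3 look.py g; python3 part2.py g 535 54;  python3 - <<'E'
from h import *
f=np.load("pics/top_g.npy",allow_pickle=True).item()
cv2.imwrite("pics/g_zoom.png",cv2.resize(f["frame"][165:265,250:350,::-1],None,fx=6,fy=6,interpolation=cv2.INTER_CUBIC))
E
```

```text
9.4333 [548.2   1.6  21. ] [180.   -0.  103.8] [ 0.2 -0.4 -0.9] 31.81648734855264
[535.1  53.9] 37.02829331637016 43 own in top frame [75.11 -1.16]
```

View pics/g_zoom.png

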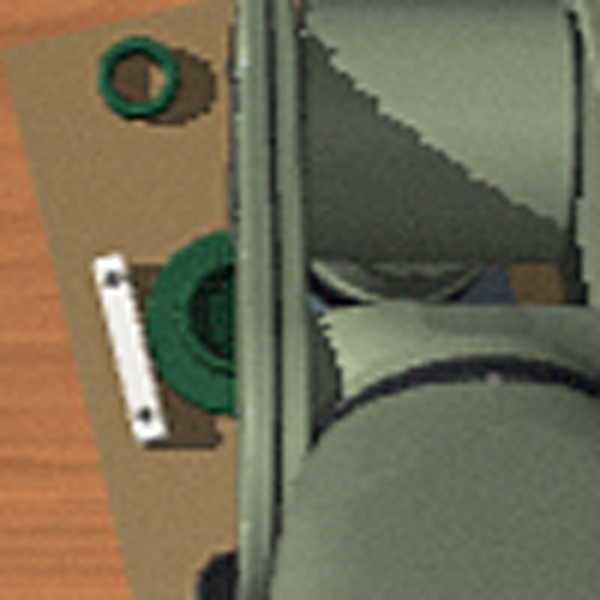

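Request:
arm_command(series=[-0.0006,0.0025,0,0,0,0,0,0,0,0,0,0])

```text
time_s: 9.7
ee_pos: [547.9, 2.5, 21.0]
ee_rot: [180.0, 0.0, 103.8]
force: [-0.1, -0.8, 0.1]
gripper_width: 31.7
```

Request:
arm_command(series=[-0.0006,0.0025,0,0,0,0,0,0,0,0,0,0])

```text
time_s: 9.87
ee_pos: [547.7, 3.6, 21.0]
ee_rot: [180.0, 0.0, 103.8]
force: [-0.1, -0.2, 0.1]
gripper_width: 31.9
```

Request:
arm_command(series=[-0.0006,0.0025,0,0,0,0,0,0,0,0,0,0])

```text
time_s: 10.03
ee_pos: [547.7, 4.0, 21.0]
ee_rot: [180.0, 0.1, 103.8]
force: [1.6, -3.7, -0.7]
gripper_width: 32.1
```

Request:
arm_command(series=[-0.0006,0.0025,0,0,0,0,0,0,0,0,0,0])

```text
time_s: 10.2
ee_pos: [547.9, 4.2, 21.1]
ee_rot: [179.9, 0.2, 103.9]
force: [0.9, -7.5, -0.3]
gripper_width: 31.8
```

```bash
python3 look.py i; python3 part2.py i 535 54;  python3 - <<'E'
from h import *
f=np.load("pics/top_i.npy",allow_pickle=True).item()
cv2.imwrite("pics/i_zoom.png",cv2.resize(f["frame"][165:265,250:350,::-1],None,fx=6,fy=6,interpolation=cv2.INTER_CUBIC))
E
```

```text
10.2 [547.9   4.2  21.1] [179.9   0.2 103.9] [ 0.9 -7.5 -0.3] 31.77752933730482
[535.1  53.6] 37.956414584907805 41 own in top frame [74.91 -1.06]
```

View pics/i_zoom.png

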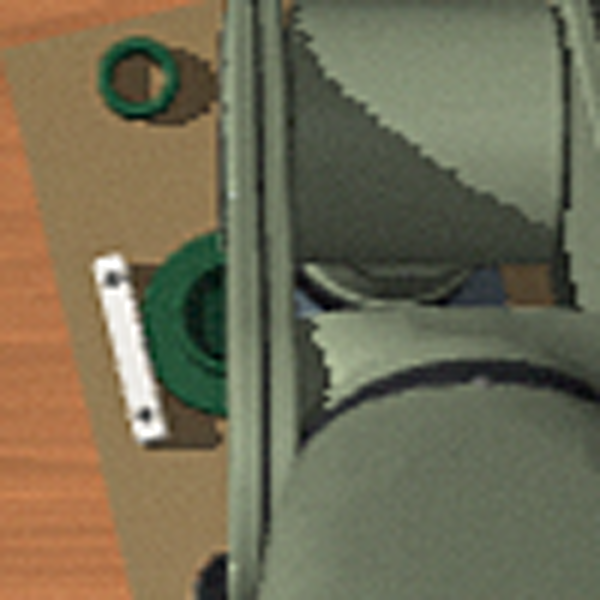

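The force rose to 7.5 N along the push, and the picture shows the flange against the bar. I'll back off and lift clear.

Request:
arm_command(series=[0.0006,-0.0025,0,0,0,0,0.0006,-0.0025,0,0,0,0,0.0012,-0.005,0,0,0,0,0.005,-0.02,0,0,0,0,0.006,-0.025,0,0,0,0,0.006,-0.025,0,0,0,0,0,0,0.05,0,0,0,0,0,0.1,0,0,0,0,0,0.1,0,0,0,0,0,0.1,0,0,0,0,0,0.1,0,0,0,0.06,-0.08,0,0,0,0,0.06,-0.08,0,0,0,0,0.06,-0.08,0,0,0,0,0.06,-0.08,0,0,0,0,0,-0.1,0,0,0,0,0,-0.1,0,0,0,0,0,-0.1,0,0,0,0,0,0,0,0,0,0])

```text
time_s: 11.88
ee_pos: [649.9, -283.4, 199.9]
ee_rot: [-179.9, 0.2, 103.4]
force: [-0.3, 0.4, 0.2]
gripper_width: 31.8
```

```bash
python3 look.py j; python3 part2.py j 535 54;  python3 - <<'E'
from h import *
f=np.load("pics/top_j.npy",allow_pickle=True).item()
cv2.imwrite("pics/j_zoom.png",cv2.resize(f["frame"][165:265,250:350,::-1],None,fx=6,fy=6,interpolation=cv2.INTER_CUBIC))
E
```

```text
11.8833 [ 649.9 -283.4  199.9] [-179.9    0.2  103.4] [-0.3  0.4  0.2] 31.757619505324165
[534.7  53.9] 37.792189570250365 86 own in top frame [75.2  -0.74]
```

View pics/j_zoom.png

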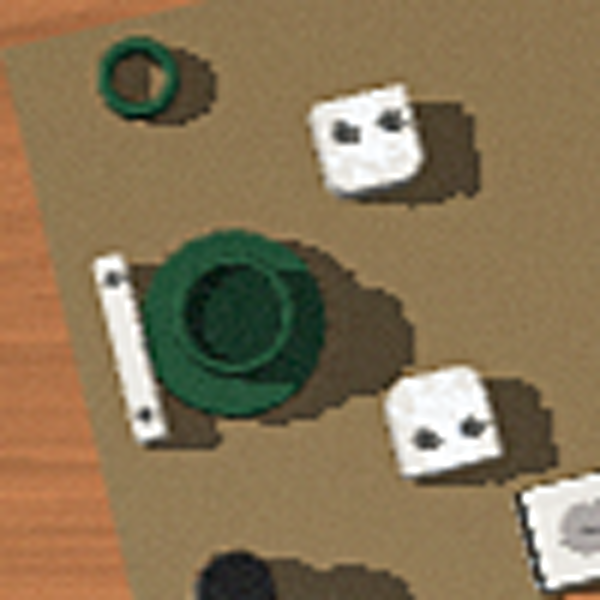

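View pics/look_j.png

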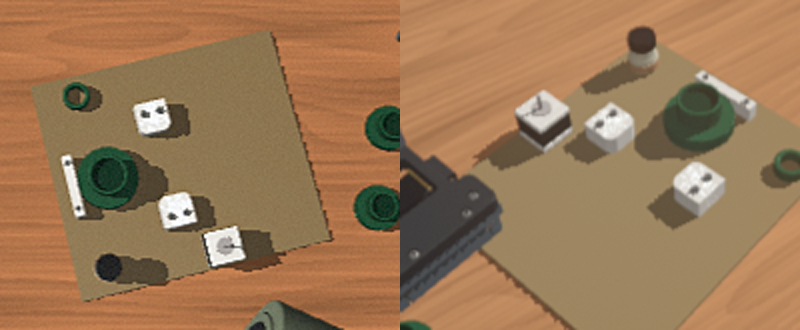

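Both views show the part resting against the bar at own x of about 75. The motor, jar and ring are where they were, so I'll hand the job in.

```bash
python3 -c "
from workcell import env
print(env.job_done())"
```

```text
the job is handed in; nothing more can be done
None
```

The large flanged collar went through the gap and now rests against the stop bar. I handed the job in at about 12 s of the 48 s allowed.

**How it was done:** I pushed with the two fingertips behind the flange, part-opened so they cradled it. I pushed it diagonally onto the centre line, turned the gripper in line with the gap, then pushed straight through to the bar. It was only slid, never gripped or lifted.

**Force:** It stayed around 1 N in every reading through the gap. At the bar it rose to about 7.5 N along the push, and then I backed off and lifted clear.

**Last check:** After the arm withdrew, the top view put the part's centre at own x 75.2 mm and own y -0.7 mm; touching the bar is 75 mm. By eye, the motor, jar and ring were where they started. The scraper was outside the last pictures and the arm worked well away from it.

**Disagreements:**
- The two cameras put the gauge about 3 mm apart, so I used the average and checked the centring in the top view before the gap.
- In the gap the top view put the part about 1 mm towards own -y, within the 2 mm slack.
- The scene view could not measure the part while the gripper hid it.

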